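Tip a sample vial out of its transport canister and lay it on the roller mixer

ROBOT

A 6-joint arm with a two-finger parallel gripper is mounted at the origin on a cart in front of the work surface, level with it; the furniture and walls round the work are solid. World frame = base frame: x ahead of the robot, y to its left, z up, the work surface at z = 0. Lengths are in m, angles in degrees, forces in N, time in s.
With the tool pointing down it reaches from about 0.35 to 0.875 m from the base axis. Payload 4.2 kg.
Tool frame: the origin (TCP) lies on the centre line of the jaws, within the pads' length; the fingertips stand 11 mm ahead of it and the grasp point (between the pads) lies 8 mm behind it; z points along the fingers, y is the line along which they close (so a half turn about z gives the same grasp; the last joint's range is limited). The gripper opens to 87 mm and grips with 3 to 60 N. Pads are 19 mm wide; open, the fingers measure 117 mm over their backs; the gripper's body (75 mm by 190 mm) begins 51 mm behind the grasp point.
Start: joints at [86.265, 22.042, 0.453, 0, -68.411, -14.817], TCP at [0.199, 0.593, 0.234] pointing down, gripper open.
Joint ranges: [-179.83, 179.83], [-69.29, 118.12], [-61.27, 80.66], [-181.25, 117.63], [-171.15, -9.14], [-177.46, 177.46]. Speed limits (degrees/s): [159.86, 159.86, 180, 180, 180, 180].

INTERFACE

Orientations are given as a 3x3 rotation matrix whose columns are the frame's x, y, z axes.
In Python, from station import r gives the robot as it stands.
- The arm moves only by the tool servo_tool, never from a script. Its argument "commands" is a list that holds one entry, the list of rows, each a list of 7 numbers: the closure, from 0 (fully open) to 1 (shut), then the shift along the tool's x, y, z in mm, then the turn, a rotation vector about the tool's x, y, z in rad. In form: [[[claw, x, y, z, ax, ay, az], ...]]. A call has exactly 5 rows; each row is the pose to reach, as a shift and turn from the pose commanded when the call began, along the tool's axes at that moment; what a row does not reach only later rows make up. A row lasts 1/10 s, in which the tool goes at most 50 mm and 8.59 degrees, less where a joint would pass 70% of its speed; a pose out of reach is approached as far as the arm can. A call with a gripper value outside its range is refused whole. The fingers move at their own pace and stop on an object; the grip force is fixed at half the most. Time passes only in rows, so rows that repeat a pose let the fingers close, or fill a call up. It gives the time, the measured TCP pose, the force, the opening and the grip force at its end, in the units of the state.
- r.sense(): the state, without advancing time (a new reading comes with each control period).
- r.capture(name): name is "side" or "top" or "wrist"; returns a dict with "pixels" (420x560x3 uint8, red, green, blue), "camera_matrix" (3x3 intrinsics, pixels), "R" (3x3) and "t" (3): a world point X has camera coordinates R X + t. Camera axes: x right, y down, z forward; pixel columns grow to the right and rows downward; lengths in m; the calibration is good to about 2 mm. A picture is of the moment at which its call begins. There is no depth.
- r.finish_job(): hands the job in; it is judged then, once.
The state is a dict: "time_s": time; "joints": joint angles; "joint_velocities": joint speeds; "effort": joint torques, N m; "tcp_pos": TCP position; "ee_rot": TCP orientation; "wrist_force": force on the tool from outside, world axes, zero at the start; "moment": the same for the moment, N m; "gripper_width": opening from 0.0 (shut) to 1.0 (fully open); "gripper_force": force on a finger pad.
Only numpy, scipy, OpenCV 4.12 (cv2) and the standard library are available. Lean on these libraries where they do the work, as an engineer would, in place of code of your own. Each camera call takes 0.05 s, during which the arm holds its last target. There are 200 camera calls.

TASK

A capped vial lies at the bottom of the open aluminium canister, too deep for the fingers: take the canister out of its sloping rest and tilt it, mouth low over the steel tray, until the vial slides out into the tray; do not let it drop from a height. Put the empty canister back in its rest as it lay, foot against the stop, and lay the vial on the roller mixer, lengthwise in a groove between two rollers. Leave the other things on the bench where they are.

Things in the scene. Friction and masses are not known exactly. Their poses are not given: they have to be found in the camera images.
- canister: plain aluminium tube, 130 mm long, 36 mm outside (a few rings on it stand out 1 mm), 29 mm clear inside, foot 4 mm thick, open mouth, about 140 g. Origin: centre of the foot's outer face; z runs along the tube to the mouth. It lies in the rest, mouth 35 degrees above level. Grip it across its width between the saddles, 35 to 75 mm from the foot; a tool square to the tube is tilted 35 degrees
- canister_mouth (a point): centre of the canister's mouth, 130 mm along its z from the origin. The vial slides out once the mouth points some 13 to 23 degrees below level (friction varies), sometimes a little more
- vial: capped plastic vial, 45 mm long, 12 mm across, cap 13 mm, 12 g, at the start inside the canister against its foot, cap towards the mouth. Origin: centre of its bottom face; z runs along it to the cap. It rolls easily
- vial_mid (a point): middle of the vial's axis, 22.5 mm from its bottom
- rest: fixed sloping rest: grey plate 74x128x6 mm, two steel V saddles that open upward, square to the canister (10 mm wide, centred 20 and 92 mm from its foot), and a steel stop plate square to the slope, against which the foot lies. Origin: centre of the underside; the canister's mouth points to its -y and up. Let go in the saddles, the canister slides down to the stop
- rest_foot (a point): where the centre of the canister's foot lies when it is home (50 mm along +y, 30 mm up from the rest's origin)
- rest_mouth (a point): where the centre of the canister's mouth lies when it is home (56.5 mm along -y, 104.6 mm up from the rest's origin)
- tray: fixed shallow steel tray, 107 mm along x, 129 mm along y, rim 21 mm high. Its floor slopes 8 degrees from both sides down to a line along its middle (its y axis), 3 mm above the bench, so that the vial rolls to that line. Origin: centre of the underside. Its +y end points right, towards the rest's side of the bench
- mixer: fixed white roller mixer, 124 mm along x, 94 mm along y, off. Four black rollers 20 mm thick run along its x, their axes 50 mm up and 21.5 mm apart, bare over x = -52 to 52 mm between end walls 56 mm high. Grooves between them at y = -21.5, 0 and 21.5 mm; a vial lying in one has its axis 62 mm above the bench. The rollers do not turn. Origin: centre of the underside
- tip_box: blue pipette-tip box with clear lid, 70x110x62 mm; bystander. Origin: centre of its underside
- bottle_oil: brown bottle with white cap, 42 mm across, 88 mm tall; bystander. Origin: centre of its underside
- waste_pot: white plastic pot, 60 mm across, 62 mm tall; bystander. Origin: centre of its underside
- objective_case: black round case, 40 mm across, 58 mm tall; bystander. Origin: centre of its underside
- bottle_small: small brown bottle with red cap standing just beyond the rest, 28 mm across, 58 mm tall; bystander. Origin: centre of its underside
- dish_60_a: clear low dish beyond and right of the rest, 54 mm across, 12 mm tall; bystander. Origin: centre of its underside
Not all that is in view belongs to the job. Of the things shaped like the tray, the steel one is meant.

How it is judged (in metres and radians):
On the way:
1. the vial has slid out and lies in the tray, clear of the canister and the fingers (x of vial_mid in the frame of tray between -0.048 and 0.048 m and y of vial_mid in the frame of tray between -0.06 and 0.06 m and z of vial_mid in the frame of tray below 0.021 m and angle between vial's own z axis and vertical between 1.35 and 1.79 rad and contact force between vial and canister below 0.01 N and contact force between vial and the fingers below 0.01 N), for 0.2 s.
At the end, for the whole second after the job is handed in: the canister lies at rest in its rest, foot within 12 mm and mouth within 15 mm of their home points; the vial lies at rest in a groove between two rollers: its middle within 35 mm of the mixer's middle along the rollers, 58 to 66 mm above the bench, its axis within 0.2 rad of the rollers' direction (distance between canister and rest_foot below 0.012 m and distance between canister_mouth and rest_mouth below 0.015 m and x of vial_mid in the frame of mixer between -0.035 and 0.035 m and y of vial_mid in the frame of mixer between -0.027 and 0.027 m and z of vial_mid in the frame of mixer between 0.058 and 0.066 m and angle between the z axis of vial and the x axis of mixer, either way round below 0.2 rad and linear speed of each of vial, canister below 0.02 m/s); the robot touches nothing.
It fails at once if a bystander is pushed more than 30 mm from its place (distance of any of tip_box, bottle_oil, waste_pot, objective_case, bottle_small, dish_60_a from where it was at the start of the episode above 0.03 m).
It fails at once if the vial falls freely (touching nothing, faster than 1 m/s: a drop of about 50 mm) (linear speed of vial above 1 m/s and contact force between vial and anything else below 0.01 N).
It fails at once if the canister falls freely (touching nothing but the vial, faster than 1 m/s) (linear speed of canister above 1 m/s and contact force between canister and anything else below 0.2 N and contact force between canister and the fingers below 0.01 N).
It also fails if it takes over 64 s, if anything falls off the work surface, if the arm or the gripper's body presses on something with over 40 N, if the wrist force passes 120 N, or if a joint passes its speed limit or range.

## Working session

There is one attempt and no reset: what is moved stays moved. The work goes in short steps, Python scripts to look and compute and a tool call to move; the robot and the scene stay as the last step left them, time stands still between calls to the robot, and variables do not carry over. Pictures are saved under pics/ and viewed, at most 10 in all, crops included, and the job is handed in when it is done.

Besides the shell and the picture viewer there is one more tool, called by a JSON object that holds its "op" and its "data", one argument or row to a line. servo_tool: Moves the arm, as the interface text tells. Its arguments: {"type":"object","properties":{"commands":{"type":"array","items":{"type":"array","items":{"type":"array","items":{"type":"number"}}}}},"required":["commands"]}

```bash
mkdir -p pics; ls
python3 - <<'E'
from station import r
import cv2
for n in("top","side"):
    c=r.capture(n); cv2.imwrite(f"pics/{n}0.png",c["pixels"][:,:,::-1]); print(n,c["camera_matrix"],c["R"],c["t"])
print(r.sense())
E
```

```text
pics
top [[450.89960884   0.         286.12669381]
 [  0.         450.89960884 212.02731894]
 [  0.           0.           1.        ]] [[ 0.02850863 -0.99957296 -0.00641468]
 [-0.99476221 -0.02774008 -0.09838007]
 [ 0.09816011  0.00918576 -0.99512824]] [-0.00741558  0.64193116  0.99525623]
side [[406.18481695   0.         275.31198974]
 [  0.         406.18481695 209.0147225 ]
 [  0.           0.           1.        ]] [[-0.80976564 -0.58658503 -0.01405781]
 [-0.30904595  0.44675112 -0.83958563]
 [ 0.4987687  -0.67552309 -0.54304543]] [0.53360151 0.26420675 0.58305511]
{'time_s': 0.1, 'joints': array([ 8.62646600e+01,  2.20839600e+01,  3.86912411e-01, -2.55541807e-02,
       -6.84119695e+01, -1.48173903e+01]), 'joint_velocities': array([-0.00166225, -0.02428138,  0.21153196,  0.16298643,  0.06187314,
       -0.11250073]), 'effort': array([-3.67075736e-04, -3.91692424e+01,  1.87934357e+01,  4.23181146e+00,
        1.34557433e-02, -7.30264583e-05]), 'tcp_pos': array([0.19866863, 0.59202505, 0.23258885]), 'ee_rot': array([[ 9.47978905e-01, -3.18332699e-01, -5.37792730e-04],
       [-3.18333141e-01, -9.47977061e-01, -1.87161161e-03],
       [ 8.59800040e-05,  1.94544558e-03, -9.99998104e-01]]), 'wrist_force': array([-0.16592032, -0.22465419, -0.88509875]), 'moment': array([-0.05110195,  0.01011637, -0.00887404]), 'gripper_force': 0.0, 'gripper_width': 0.9993969366823862}
```

View pics/top0.png

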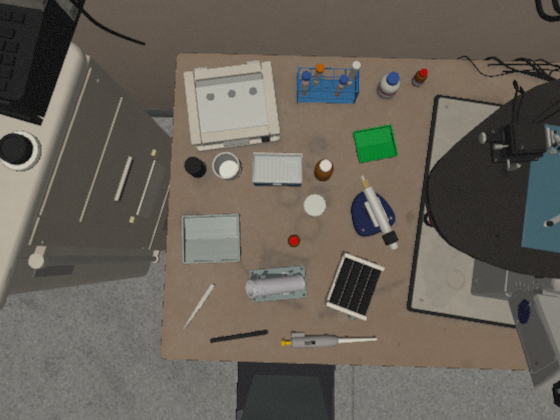

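View pics/side0.png

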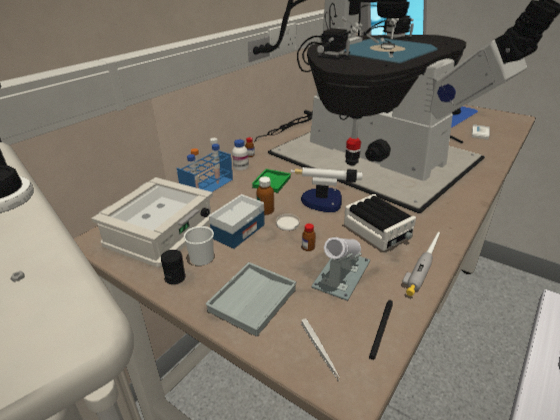

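The top view shows the steel tray at about (211,238), the rest with the canister at (277,284), mouth to the left at (250,288), and the mixer at (356,287) with its rollers near-vertical. The bystanders are the red cap (293,241), dish (315,205), tip box (277,168), oil (324,170), pot (227,167) and case (195,167). I'll crop it for detail and get rough contours.

```bash
cat > h.py <<'E'
import numpy as np, cv2
from station import r
def ray(c,u,v):
    d=np.linalg.inv(c["camera_matrix"])@[u,v,1.]; return -c["R"].T@c["t"], c["R"].T@d
def onplane(c,u,v,z):
    o,d=ray(c,u,v); return o+d*(z-o[2])/d[2]
def proj(c,X):
    p=c["camera_matrix"]@(c["R"]@np.asarray(X,float)+c["t"]); return p[:2]/p[2]
E
python3 - <<'E'
from h import *
c=r.capture("top"); im=np.ascontiguousarray(c["pixels"][:,:,::-1])
cv2.imwrite("pics/crop.png",cv2.resize(im[200:330,170:400],None,fx=3.4,fy=3.4,interpolation=cv2.INTER_CUBIC))
hsv=cv2.cvtColor(im,cv2.COLOR_BGR2HSV); H,S,V=cv2.split(hsv)
for nm,m in(("grey-blue",((H>75)&(H<130)&(S>15)&(S<90)&(V>70))),("white",(S<40)&(V>170)),("black",V<40)):
    k=cv2.morphologyEx(m.astype(np.uint8),cv2.MORPH_OPEN,np.ones((2,2)))
    for q in cv2.findContours(k,cv2.RETR_EXTERNAL,cv2.CHAIN_APPROX_NONE)[0]:
        x,y,w,h=cv2.boundingRect(q)
        if cv2.contourArea(q)>150 and 165<x<400 and y>190: print(nm,cv2.contourArea(q),cv2.minAreaRect(q),(x,y,w,h))
print(hsv[225,200],hsv[270,265],hsv[285,280],hsv[260,350],hsv[300,185])
E
```

```text
white 310.5 ((315.0, 206.0), (20.0, 20.0), 90.0) (305, 196, 21, 21)
black 303.5 ((369.40948486328125, 292.25341796875), (7.803003787994385, 46.481689453125), 19.653823852539062) (359, 270, 22, 46)
black 310.5 ((360.3832092285156, 288.8211669921875), (8.116397857666016, 46.22074890136719), 19.98310661315918) (350, 267, 22, 45)
black 308.5 ((351.0182189941406, 285.3247985839844), (7.774654388427734, 46.22074890136719), 19.983104705810547) (341, 263, 22, 45)
black 304.5 ((341.9479675292969, 281.9457092285156), (8.072072982788086, 46.21261215209961), 19.653823852539062) (331, 260, 22, 45)
[ 57  14 159] [ 81  23 113] [173   6 159] [100  25  31] [ 15  63 129]
```

View pics/crop.png

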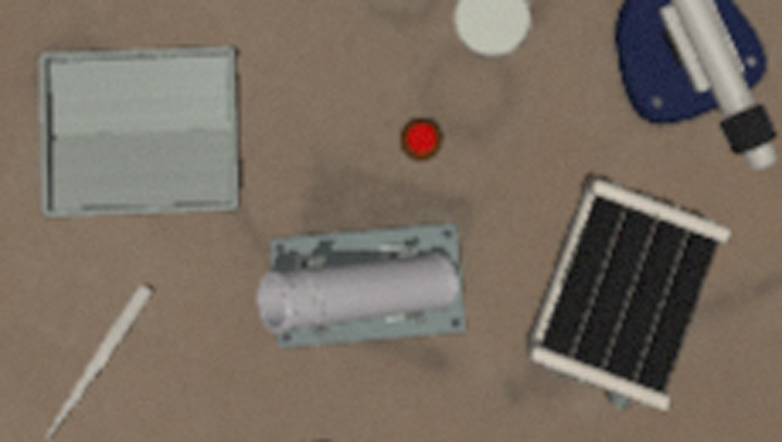

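The crop shows the tray rim corners at (40,54),(237,47),(239,209),(43,215) and the rest plate corners at (272,240),(457,226),(465,328),(283,346), both in crop pixels. The mixer's rollers are clear.

```bash
cat > m.py <<'E'
from h import *
c=r.capture("top")
def cor(P,z): return np.array([onplane(c,170+(a+.5)/3.4-.5,200+(b+.5)/3.4-.5,z)[:2] for a,b in P])
def rep(n,Q):
    print(n,"ctr",Q.mean(0).round(4),"sides",[np.linalg.norm(Q[i]-Q[i-1]).round(4) for i in range(4)],
     "horiz-img dir deg",[np.degrees(np.arctan2(*(b-a)[::-1])).round(1) for a,b in((Q[0],Q[1]),(Q[3],Q[2]))],"vert",[np.degrees(np.arctan2(*(b-a)[::-1])).round(1) for a,b in((Q[3],Q[0]),(Q[2],Q[1]))])
rep("tray",cor([(40,54),(237,47),(239,209),(43,215)],.021))
rep("rest",cor([(272,240),(457,226),(465,328),(283,346)],.006))
B=[((369.41,292.25),19.65),((360.38,288.82),19.98),((351.02,285.32),19.98),((341.95,281.95),19.65)]
Q=np.array([onplane(c,*b[0],.057)[:2] for b in B]); print("mixer",Q.mean(0),Q)
a=np.radians(19.8); u=np.array([np.sin(a),-np.cos(a)])
m=np.array([355.7,287.1]); d=onplane(c,*(m+20*u),.057)-onplane(c,*(m-20*u),.057); print("roller dir",np.degrees(np.arctan2(d[1],d[0])))
for n,p in(("red",(293.5,241)),("dish",(315,206))): print(n,onplane(c,*p,.058 if n=="red" else .012))
E
python3 m.py; python3 -c "
from h import *
c=r.capture('wrist');print(c['R'],c['t'],c['camera_matrix']);s=r.sense();R=s['ee_rot'];C=-c['R'].T@c['t'];print('cam in tool',R.T@(C-s['tcp_pos']),(c['R']@R))"
```

```text
tray ctr [0.5781 0.1817] sides [np.float64(0.1085), np.float64(0.1336), np.float64(0.1091), np.float64(0.1315)] horiz-img dir deg [np.float64(-86.4), np.float64(-86.6)] vert [np.float64(4.0), np.float64(2.9)]
rest ctr [0.4791 0.0243] sides [np.float64(0.0713), np.float64(0.1259), np.float64(0.0685), np.float64(0.1232)] horiz-img dir deg [np.float64(-84.1), np.float64(-82.8)] vert [np.float64(8.1), np.float64(5.9)]
mixer [ 0.4790563  -0.14600629] [[ 0.46878201 -0.17604438]
 [ 0.47560221 -0.1562968 ]
 [ 0.48256458 -0.13579316]
 [ 0.48927639 -0.11589084]]
roller dir -19.11945723283906
red [ 0.57558402 -0.00763558  0.058     ]
dish [ 0.65975696 -0.05578826  0.012     ]
[[-0.31890675 -0.94778548  0.00108499]
 [-0.91075809  0.30676439  0.27643321]
 [-0.26233222  0.08716825 -0.96103252]] [ 0.62403449 -0.03364356  0.39123049] [[302.45044894   0.         278.57060413]
 [  0.         302.45044894 210.58386317]
 [  0.           0.           1.        ]]
cam in tool [ 0.07633092  0.00049841 -0.15156099] [[-6.96938808e-04  9.99999753e-01 -8.57580293e-05]
 [-9.61011360e-01 -6.93479066e-04 -2.76508019e-01]
 [-2.76508010e-01 -1.10294729e-04  9.61011607e-01]]
```

```bash
cat > plan.py <<'E'
from h import *
from scipy.spatial.transform import Rotation as Ro
k=np.array([0,0,1.])
RO=np.array([.4791,.0243,0]); RY=np.radians(-83.4)
MX=np.array([.479,-.146,0]); MY=np.radians(-19.1)
TR=np.array([.578,.182,0]); TY=np.radians(-86.5)
def e(a): return np.array([np.cos(a),np.sin(a),0])
def canR(yaw,el):
    "tool rotation gripping a tube whose foot-ward heading is yaw, mouth elevation el (deg)"
    h=-e(yaw); el=np.radians(el); a=np.cos(el)*h+np.sin(el)*k; z=np.sin(el)*h-np.cos(el)*k
    return np.c_[-a,np.cross(z,-a),z],a
FOOT=RO+.05*e(RY)+.03*k; MOUTH=RO-.0565*e(RY)+.1046*k
def go(p,R,s=None,tag=""):
    s=s or r.sense(); M=s["ee_rot"]
    print(tag,"shift mm",(1000*M.T@(p-s["tcp_pos"])).round(1),"rot",Ro.from_matrix(M.T@R).as_rotvec().round(3))
E
python3 - <<'E'
from plan import *
R,a=canR(RY,35); P=FOOT+.055*a+.008*R[:,2]
print(a,P,R); go(P-.09*R[:,2],R,tag="pre")
E
```

```text
[-0.094151    0.81372333  0.57357644] [0.47914115 0.02394435 0.05499349] [[ 9.41510018e-02 -9.93372766e-01 -6.59252412e-02]
 [-8.13723332e-01 -1.14937150e-01  5.69775211e-01]
 [-5.73576436e-01  6.93889390e-18 -8.19152044e-01]]
pre shift mm [468.6 496.2 104.9] rot [ 0.346 -0.544  1.095]
```

{"op": "servo_tool", "data": {
  "commands": [
    [[0.4, 31, 33, 3, 0, 0, 0], [0.4, 62, 66, 6, 0, 0, 0], [0.4, 93, 99, 9, 0, 0, 0], [0.4, 124, 132, 12, 0, 0, 0], [0.4, 155, 165, 15, 0, 0, 0]]
  ]
}}

```text
time_s: 0.75
tcp_pos: [0.2937, 0.385, 0.2185]
ee_rot: [[0.948, -0.318, 0.0], [-0.318, -0.948, 0.0], [0.0, -0.0, -1.0]]
wrist_force: [1.1, 0.1, -0.0]
gripper_width: 0.647
gripper_force: 0.0
```

{"op": "servo_tool", "data": {
  "commands": [
    [[0.4, 31, 33, 3, 0.03, -0.05, 0.1], [0.4, 62, 66, 6, 0.06, -0.1, 0.2], [0.4, 93, 99, 9, 0.09, -0.15, 0.3], [0.4, 124, 132, 12, 0.12, -0.2, 0.4], [0.4, 155, 165, 15, 0.15, -0.25, 0.5]]
  ]
}}

```text
time_s: 1.25
tcp_pos: [0.3882, 0.1797, 0.2041]
ee_rot: [[0.657, -0.743, -0.124], [-0.702, -0.664, 0.259], [-0.275, -0.083, -0.958]]
wrist_force: [2.1, 0.2, -0.3]
gripper_width: 0.6
gripper_force: 0.0
```

Run:
```python
from plan import *
R,a=canR(RY,35); P=FOOT+.055*a+.008*R[:,2]
s=r.sense();print(s["time_s"],s["tcp_pos"],s["joints"].round(1)); go(P-.09*R[:,2],R,tag="pre")
```

```text
1.25 [0.38817142 0.17965946 0.20414954] [ 33.9   5.7 -21.  -18.7 -62.1  17.2]
pre shift mm [229.7  71.7   6.7] rot [ 0.192 -0.295  0.591]
```

{"op": "servo_tool", "data": {
  "commands": [
    [[0.4, 46, 14, 1, 0.04, -0.06, 0.12], [0.4, 92, 29, 3, 0.08, -0.12, 0.24], [0.4, 138, 43, 4, 0.115, -0.18, 0.35], [0.4, 184, 57, 5, 0.15, -0.24, 0.47], [0.4, 230, 72, 7, 0.192, -0.295, 0.591]]
  ]
}}

```text
time_s: 1.75
tcp_pos: [0.4866, -0.0284, 0.1278]
ee_rot: [[0.092, -0.994, -0.065], [-0.815, -0.112, 0.569], [-0.572, 0.001, -0.82]]
wrist_force: [0.1, 1.2, -0.2]
gripper_width: 0.6
gripper_force: 0.0
```

Run:
```python
from plan import *
R,a=canR(RY,35); P=FOOT+.055*a+.008*R[:,2]
s=r.sense();print(s["time_s"],s["tcp_pos"],s["joints"].round(1)); go(P-.09*R[:,2],R,tag="pre")
c=r.capture("wrist"); cv2.imwrite("pics/w1.png",c["pixels"][:,:,::-1])
for n,X in(("foot",FOOT),("mouth",MOUTH),("P",P),("tip",s["tcp_pos"]+.011*s["ee_rot"][:,2])): print(n,proj(c,X).round(0))
```

```text
1.75 [ 0.48655456 -0.02844256  0.12783258] [ -7.5  23.4  -9.6 -36.1 -70.7  30.4]
pre shift mm [-1.5  1.3  0. ] rot [-0.001 -0.001 -0.003]
foot [281. 154.]
mouth [281. 304.]
P [281. 220.]
tip [279. 258.]
```

View pics/w1.png

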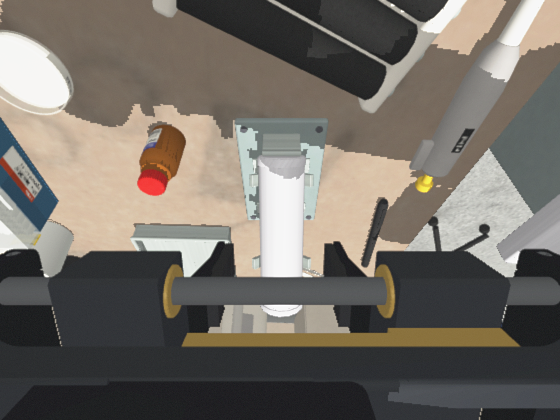

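The wrist view shows the canister centred at column ~281 between the fingers, with the foot at row ~155, as predicted. I'll descend 90 mm and close.

{"op": "servo_tool", "data": {
  "commands": [
    [[0.4, -1, 1, 20, 0, 0, 0], [0.4, -1, 1, 40, 0, 0, 0], [0.4, -1, 1, 60, 0, 0, 0], [0.4, -1, 1, 76, 0, 0, 0], [0.4, -1, 1, 90, 0, 0, 0]]
  ]
}}

```text
time_s: 2.3
tcp_pos: [0.4777, 0.026, 0.0542]
ee_rot: [[0.096, -0.993, -0.068], [-0.816, -0.118, 0.567], [-0.571, 0.001, -0.821]]
wrist_force: [-0.1, 0.2, 0.3]
gripper_width: 0.599
gripper_force: 0.0
```

{"op": "servo_tool", "data": {
  "commands": [
    [[0.8, 0, 0, 0, 0, 0, 0], [0.8, 0, 0, 0, 0, 0, 0], [0.8, 0, 0, 0, 0, 0, 0], [0.8, 0, 0, 0, 0, 0, 0], [0.8, 0, 0, 0, 0, 0, 0]]
  ]
}}

```text
time_s: 2.8
tcp_pos: [0.4784, 0.0251, 0.0556]
ee_rot: [[0.097, -0.993, -0.066], [-0.816, -0.117, 0.567], [-0.571, -0.001, -0.821]]
wrist_force: [0.5, -0.1, 1.7]
gripper_width: 0.395
gripper_force: 30.0
```

```bash
cat >> plan.py <<'E'
GRIP_TCP=np.array([.4784,.0251,.0556]); GRIP_R=np.array([[.097,-.993,-.066],[-.816,-.117,.567],[-.571,-.001,-.821]])
def tray_pose(el,low,ty=.025,s=None):
    R,a=canR(TY,el); D=np.linalg.norm(MOUTH-FOOT)
    sg=(GRIP_TCP-.008*GRIP_R[:,2]-FOOT)@((MOUTH-FOOT)/D)
    m=TR+ty*e(TY)+(low+.018*np.cos(np.radians(el)))*k
    return m-(.13-sg)*a+.008*R[:,2],R
E
python3 - <<'E'
from plan import *
s=r.sense(); M=s["ee_rot"]
s1=dict(s); s1["tcp_pos"]=s["tcp_pos"]-.07*M[:,2]
p,R=tray_pose(10,.06); print(p); go(p,R,s1,"B el10")
prev=dict(s,tcp_pos=p,ee_rot=R)
for el,low in((-7,.022),(-20,.014),(-30,.012)):
    p,R=tray_pose(el,low); go(p,R,prev,f"el{el}"); print(p); prev=dict(s,tcp_pos=p,ee_rot=R)
E
```

```text
[0.58386725 0.08607133 0.05706488]
B el10 shift mm [ -40.3 -111.9   96.4] rot [0.021 0.433 0.053]
el-7 shift mm [ 5.7  0.  15.4] rot [ 0.     0.297 -0.   ]
[0.58404635 0.08314299 0.04089693]
el-20 shift mm [-1.2  0.  -7.9] rot [ 0.     0.227 -0.   ]
[0.58391634 0.08526865 0.04857491]
el-30 shift mm [-0.9 -0.  -9.8] rot [-0.     0.175 -0.   ]
[0.58366243 0.08942011 0.05746801]
```

{"op": "servo_tool", "data": {
  "commands": [
    [[0.8, 0, 0, -4, 0, 0, 0], [0.8, 0, 0, -14, 0, 0, 0], [0.8, 0, 0, -30, 0, 0, 0], [0.8, 0, 0, -50, 0, 0, 0], [0.8, 0, 0, -70, 0, 0, 0]]
  ]
}}

```text
time_s: 3.3
tcp_pos: [0.4827, -0.0152, 0.1133]
ee_rot: [[0.096, -0.993, -0.068], [-0.816, -0.117, 0.566], [-0.57, 0.001, -0.822]]
wrist_force: [-0.2, -0.5, -1.7]
gripper_width: 0.394
gripper_force: 30.0
```

Run:
```python
from plan import *
s=r.sense()
R,a=canR(RY,10); p=np.array([.484,.085,.16]); go(p,R,s,"W1"); prev=dict(s,tcp_pos=p,ee_rot=R)
p,R=tray_pose(0,.08); print(p);go(p,R,prev,"W2"); prev=dict(s,tcp_pos=p,ee_rot=R)
p,R=tray_pose(-7,.022); go(p,R,prev,"W3")
```

```text
W1 shift mm [-108.2  -13.    18.3] rot [0.002 0.432 0.002]
[0.58402033 0.08356843 0.09      ]
W2 shift mm [ 24.9 -99.2  66.7] rot [0.005 0.174 0.054]
W3 shift mm [ 0.4  0.  49.1] rot [0.    0.122 0.   ]
```

{"op": "servo_tool", "data": {
  "commands": [
    [[0.8, -22, -3, 4, 0, 0.086, 0], [0.8, -43, -5, 7, 0, 0.173, 0], [0.8, -65, -8, 11, 0, 0.26, 0], [0.8, -87, -10, 15, 0, 0.346, 0], [0.8, -108, -13, 18, 0.002, 0.432, 0.002]]
  ]
}}

```text
time_s: 3.8
tcp_pos: [0.4841, 0.086, 0.1608]
ee_rot: [[0.113, -0.993, -0.017], [-0.979, -0.114, 0.171], [-0.172, -0.002, -0.985]]
wrist_force: [-0.5, 1.0, -1.6]
gripper_width: 0.391
gripper_force: 30.0
```

{"op": "servo_tool", "data": {
  "commands": [
    [[0.8, 5, -20, 13, 0, 0.035, 0.01], [0.8, 10, -40, 27, 0, 0.07, 0.02], [0.8, 15, -60, 40, 0, 0.105, 0.03], [0.8, 20, -80, 53, 0.004, 0.14, 0.04], [0.8, 25, -99, 67, 0.005, 0.174, 0.054]]
  ]
}}

```text
time_s: 4.3
tcp_pos: [0.5848, 0.0838, 0.089]
ee_rot: [[0.06, -0.998, 0.001], [-0.998, -0.06, 0.0], [0.0, -0.001, -1.0]]
wrist_force: [0.1, -0.0, -1.5]
gripper_width: 0.393
gripper_force: 30.0
```

Run:
```python
from plan import *
s=r.sense();print(s["time_s"],s["tcp_pos"],s["joints"].round(0))
prev=s
for el,low in((-7,.022),(-20,.014),(-30,.012)):
    p,R=tray_pose(el,low); go(p,R,prev,f"el{el}"); prev=dict(s,tcp_pos=p,ee_rot=R)
c=r.capture("side"); cv2.imwrite("pics/s1.png",cv2.resize(c["pixels"][170:350,180:400,::-1],None,fx=3,fy=3))
```

```text
4.3 [0.5847772  0.08378083 0.08904332] [ 24.  27. -15.   0. -48. -20.]
el-7 shift mm [ 0.6  0.8 48.1] rot [-0.001  0.122 -0.001]
el-20 shift mm [-1.2  0.  -7.9] rot [ 0.     0.227 -0.   ]
el-30 shift mm [-0.9 -0.  -9.8] rot [-0.     0.175 -0.   ]
```

View pics/s1.png

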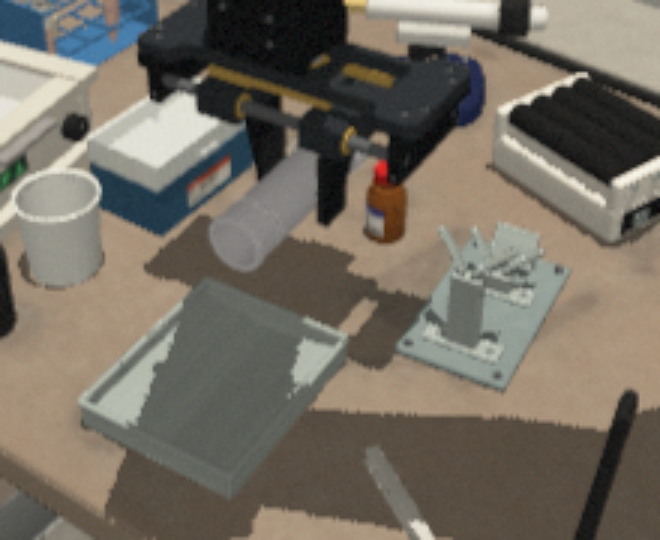

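The canister is held level just above the tray's near end, in line with it, and clear of the red-capped bottle and the tip box. Now I'll lower and tilt.

{"op": "servo_tool", "data": {
  "commands": [
    [[0.8, 0, 0, 12, 0, 0.03, 0], [0.8, 0, 0, 24, 0, 0.06, 0], [0.8, 0, 1, 34, 0, 0.09, 0], [0.8, 0, 1, 42, 0, 0.11, 0], [0.8, 0.6, 1, 48, 0, 0.122, 0]]
  ]
}}

```text
time_s: 4.85
tcp_pos: [0.5827, 0.0832, 0.0407]
ee_rot: [[0.06, -0.998, 0.007], [-0.991, -0.061, -0.121], [0.121, 0.0, -0.993]]
wrist_force: [-0.8, -0.2, -1.7]
gripper_width: 0.388
gripper_force: 30.0
```

{"op": "servo_tool", "data": {
  "commands": [
    [[0.8, 0, 0, -1.5, 0, 0.045, 0], [0.8, -0.4, 0, -3, 0, 0.09, 0], [0.8, -0.7, 0, -5, 0, 0.135, 0], [0.8, -1, 0, -6.5, 0, 0.18, 0], [0.8, -1.2, 0, -8, 0, 0.227, 0]]
  ]
}}

```text
time_s: 5.35
tcp_pos: [0.5832, 0.0854, 0.0495]
ee_rot: [[0.056, -0.998, 0.022], [-0.938, -0.06, -0.341], [0.342, -0.002, -0.94]]
wrist_force: [-0.2, 0.6, -1.4]
gripper_width: 0.389
gripper_force: 30.0
```

{"op": "servo_tool", "data": {
  "commands": [
    [[0.8, 0, 0, -2, 0, 0.035, 0], [0.8, -0.3, 0, -4, 0, 0.07, 0], [0.8, -0.5, 0, -6, 0, 0.105, 0], [0.8, -0.7, 0, -8, 0, 0.14, 0], [0.8, -0.9, 0, -10, 0, 0.175, 0]]
  ]
}}

```text
time_s: 5.85
tcp_pos: [0.5828, 0.0898, 0.0584]
ee_rot: [[0.052, -0.998, 0.032], [-0.864, -0.061, -0.5], [0.5, -0.001, -0.866]]
wrist_force: [-0.5, 0.3, -1.4]
gripper_width: 0.395
gripper_force: 30.0
```

Run:
```python
from plan import *
s=r.sense();print(s["time_s"],s["tcp_pos"],s["wrist_force"])
c=r.capture("side"); cv2.imwrite("pics/s2.png",cv2.resize(c["pixels"][190:350,180:380,::-1],None,fx=3.5,fy=3.5))
c=r.capture("top"); cv2.imwrite("pics/t2.png",cv2.resize(c["pixels"][190:280,160:300,::-1],None,fx=5,fy=5))
```

```text
5.85 [0.58281782 0.08983652 0.05838977] [-0.46596147  0.3169372  -1.44545679]
```

View pics/s2.png

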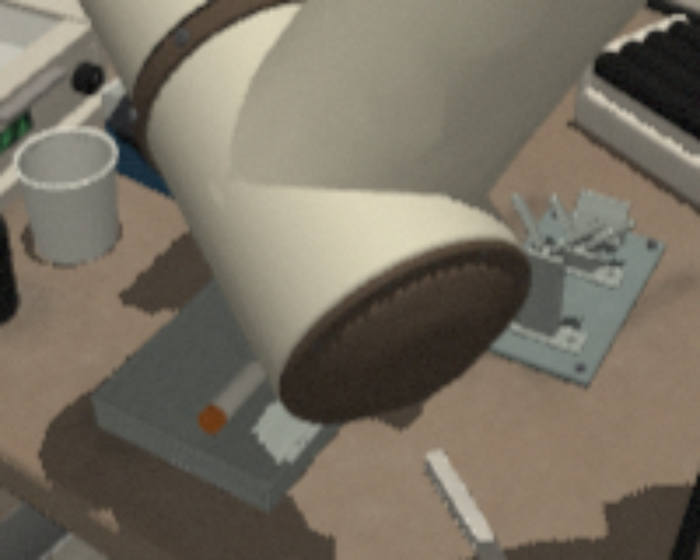

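The vial's orange cap is at about (211,418) in the crop, on the tray floor beyond the mouth. I'll back the canister off along its axis, then up.

{"op": "servo_tool", "data": {
  "commands": [
    [[0.8, 8, 0, 0, 0, 0, 0], [0.8, 20, 0, 0, 0, 0, 0], [0.8, 35, 0, 0, 0, 0, 0], [0.8, 55, 0, -15, 0, 0, 0], [0.8, 75, 0, -50, 0, 0, 0]]
  ]
}}

```text
time_s: 6.45
tcp_pos: [0.5826, 0.0462, 0.1378]
ee_rot: [[0.052, -0.998, 0.023], [-0.864, -0.057, -0.501], [0.501, 0.006, -0.865]]
wrist_force: [0.9, -0.8, -0.2]
gripper_width: 0.394
gripper_force: 30.0
```

Run:
```python
from plan import *
s=r.sense();print(s["time_s"],s["tcp_pos"],s["joints"].round(0))
R,a=canR(RY,10); p=np.array([.484,.06,.19]); go(p,R,s,"W1"); prev=dict(s,tcp_pos=p,ee_rot=R)
q=GRIP_TCP-.07*GRIP_R[:,2]; go(q,GRIP_R,prev,"above")
c=r.capture("side"); im=c["pixels"]; hsv=cv2.cvtColor(im,cv2.COLOR_RGB2HSV)
m=((hsv[:,:,0]<16)&(hsv[:,:,1]>160)&(hsv[:,:,2]>120)).astype(np.uint8); m[:, :200]=0;m[:270]=0; m[:,275:]=0
n=cv2.connectedComponentsWithStats(m); print(n[2],n[3])
for q in n[3][1:]: print(onplane(c,*q,.010))
```

```text
6.45 [0.58255906 0.04617132 0.13776791] [ 32.  27. -23.  30. -60. -49.]
W1 shift mm [  9.1  97.9 -54.4] rot [ 0.016 -0.699 -0.057]
above shift mm [86.2  9.5 62.9] rot [ 0.    -0.433 -0.002]
[[     0      0    560    420 235200]] [[279.5 209.5]]
```

{"op": "servo_tool", "data": {
  "commands": [
    [[0.8, 0, 10, -25, 0, -0.12, -0.01], [0.8, 2, 30, -40, 0, -0.25, -0.02], [0.8, 5, 55, -50, 0.01, -0.4, -0.03], [0.8, 7, 77, -53, 0.013, -0.55, -0.045], [0.8, 9, 98, -54, 0.016, -0.699, -0.057]]
  ]
}}

```text
time_s: 7.0
tcp_pos: [0.4848, 0.0629, 0.1923]
ee_rot: [[0.12, -0.993, -0.011], [-0.976, -0.12, 0.181], [-0.181, -0.011, -0.983]]
wrist_force: [-0.2, -2.1, -2.2]
gripper_width: 0.392
gripper_force: 30.0
```

{"op": "servo_tool", "data": {
  "commands": [
    [[0.8, 17, 2, 13, 0, -0.087, 0], [0.8, 34, 4, 25, 0, -0.173, 0], [0.8, 52, 6, 38, 0, -0.26, 0], [0.8, 69, 8, 50, 0, -0.346, 0], [0.8, 86, 9.5, 63, 0, -0.433, -0.002]]
  ]
}}

```text
time_s: 7.5
tcp_pos: [0.4858, -0.013, 0.1137]
ee_rot: [[0.104, -0.993, -0.059], [-0.812, -0.119, 0.571], [-0.574, -0.011, -0.819]]
wrist_force: [-0.3, 0.1, -1.3]
gripper_width: 0.395
gripper_force: 30.0
```

Run:
```python
from plan import *
s=r.sense();print(s["time_s"],s["tcp_pos"])
a=-GRIP_R[:,0]
go(GRIP_TCP+.005*a-.003*GRIP_R[:,2],GRIP_R,s,"place 5mm upslope, 3 mm high")
c=r.capture("top"); im=c["pixels"]; hsv=cv2.cvtColor(im,cv2.COLOR_RGB2HSV)
m=((hsv[:,:,0]<16)&(hsv[:,:,1]>160)&(hsv[:,:,2]>120)).astype(np.uint8); m[:, :175]=0;m[:200]=0; m[280:]=0;m[:,250:]=0
n=cv2.connectedComponentsWithStats(m); print(n[2][1:],n[3][1:])
for q in n[3][1:]: print(onplane(c,*q,.010))
cv2.imwrite("pics/t3.png",cv2.resize(im[200:320,170:330,::-1],None,fx=5,fy=5,interpolation=cv2.INTER_CUBIC))
```

```text
7.5 [ 0.48584681 -0.01297203  0.11372518]
place 5mm upslope, 3 mm high shift mm [-3.4  3.5 66.8] rot [-0.007  0.004  0.007]
[[194 237   3   5  11]] [[194.63636364 238.81818182]]
[0.57581517 0.22083506 0.01      ]
```

View pics/t3.png

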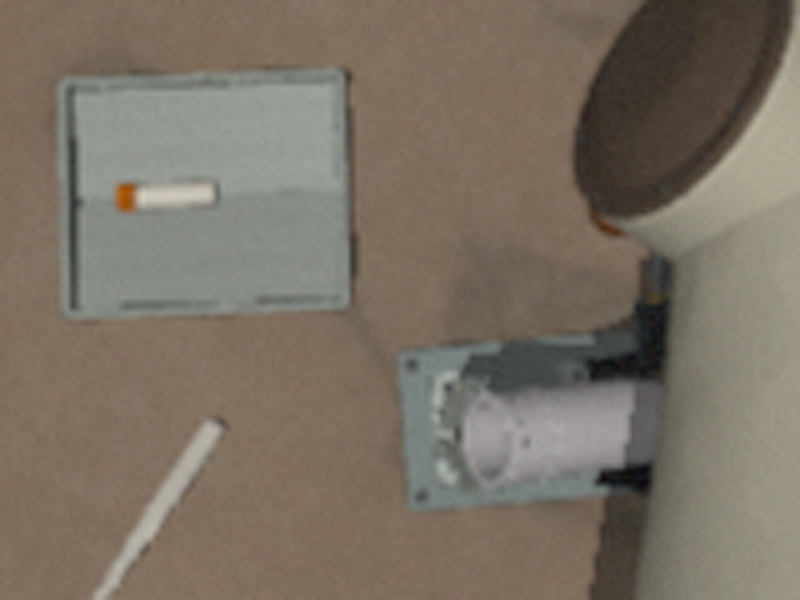

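The vial lies on the tray's middle line, spanning crop (115,196) to (217,193), cap left. Next I'll seat the canister.

{"op": "servo_tool", "data": {
  "commands": [
    [[0.8, -1, 1, 15, 0, 0, 0], [0.8, -2, 2, 33, 0, 0, 0], [0.8, -3, 3, 50, 0, 0, 0], [0.8, -3.4, 3.5, 60, -0.007, 0.004, 0.007], [0.8, -3.4, 3.5, 67, -0.007, 0.004, 0.007]]
  ]
}}

```text
time_s: 8.05
tcp_pos: [0.4773, 0.0299, 0.0598]
ee_rot: [[0.097, -0.993, -0.07], [-0.817, -0.12, 0.563], [-0.568, 0.002, -0.823]]
wrist_force: [-0.2, 0.3, -0.2]
gripper_width: 0.394
gripper_force: 30.0
```

{"op": "servo_tool", "data": {
  "commands": [
    [[0.8, 0, 0, 1, 0, 0, 0], [0.8, 0, 0, 1.5, 0, 0, 0], [0.8, 0, 0, 2, 0, 0, 0], [0.8, 0, 0, 2.5, 0, 0, 0], [0.8, 0, 0, 2.5, 0, 0, 0]]
  ]
}}

```text
time_s: 8.55
tcp_pos: [0.4778, 0.0301, 0.0591]
ee_rot: [[0.098, -0.993, -0.069], [-0.817, -0.119, 0.564], [-0.568, 0.001, -0.823]]
wrist_force: [-0.7, -2.8, 6.5]
gripper_width: 0.39
gripper_force: 30.0
```

{"op": "servo_tool", "data": {
  "commands": [
    [[0.55, 0, 0, 0, 0, 0, 0], [0.4, 0, 0, 0, 0, 0, 0], [0.4, 0, 0, 0, 0, 0, 0], [0.4, 0, 0, 0, 0, 0, 0], [0.4, 0, 0, 0, 0, 0, 0]]
  ]
}}

```text
time_s: 9.05
tcp_pos: [0.4775, 0.0307, 0.0575]
ee_rot: [[0.096, -0.993, -0.07], [-0.817, -0.119, 0.564], [-0.568, 0.003, -0.823]]
wrist_force: [0.2, 0.0, -0.0]
gripper_width: 0.594
gripper_force: 0.0
```

{"op": "servo_tool", "data": {
  "commands": [
    [[0.4, 0, 0, -15, 0, 0, 0], [0.4, 0, 0, -35, 0, 0, 0], [0.4, 0, 0, -60, 0, 0, 0], [0.4, 0, 0, -85, 0, 0, 0], [0.4, 0, 0, -110, 0, 0, 0]]
  ]
}}

```text
time_s: 9.55
tcp_pos: [0.4852, -0.0326, 0.1499]
ee_rot: [[0.096, -0.993, -0.069], [-0.818, -0.118, 0.563], [-0.568, 0.002, -0.823]]
wrist_force: [1.6, -0.3, 0.3]
gripper_width: 0.602
gripper_force: 0.0
```

Run:
```python
from plan import *
s=r.sense();print(s["time_s"],s["tcp_pos"],s["gripper_width"])
c=r.capture("wrist"); cv2.imwrite("pics/w2.png",c["pixels"][100:330,100:480,::-1])
for n,X in(("foot",FOOT),("mouth",MOUTH)): print(n,proj(c,X)-[100,100])
ct=r.capture("top")
m=np.array([170+33.2,200+39.1]); v=onplane(ct,*m,.009); d=onplane(ct,170+115.5/5,200+196.5/5,.009)-onplane(ct,170+217/5,200+193.5/5,.009)
print("vial mid",v,"dir",np.degrees(np.arctan2(d[1],d[0])), np.linalg.norm(d))
x=e(TY);z=-k;R=np.c_[x,np.cross(z,x),z]
p=v.copy(); p[2]=.15; go(p,R,s,"over vial")
```

```text
9.55 [ 0.48519299 -0.03257308  0.14989569] 0.6019775397560884
foot [178.16914706  41.06449443]
mouth [178.03889959 183.12970034]
vial mid [0.57575819 0.20115493 0.009     ] dir 93.30953387409723 0.047084367745602276
over vial shift mm [-182.4 -117.6  125.4] rot [0.019 0.603 0.055]
```

View pics/w2.png

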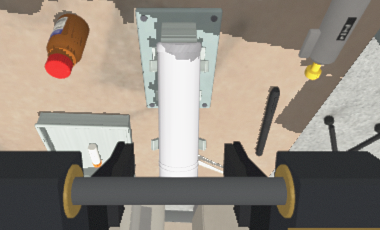

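Wrist view: the canister lies in the saddles with its foot at the stop (≈(180,42)), centred on column 180 as predicted. I'll go to the vial.

{"op": "servo_tool", "data": {
  "commands": [
    [[0.7, -24, -12, 4, 0, 0.06, 0], [0.7, -48, -24, 9, 0, 0.12, 0.01], [0.7, -71, -35, 13, 0, 0.18, 0.015], [0.7, -95, -47, 18, 0.01, 0.24, 0.02], [0.7, -119, -59, 22, 0.01, 0.3, 0.027]]
  ]
}}

```text
time_s: 10.15
tcp_pos: [0.5304, 0.0862, 0.198]
ee_rot: [[0.084, -0.996, -0.032], [-0.951, -0.09, 0.296], [-0.298, 0.005, -0.955]]
wrist_force: [0.9, 0.4, -0.6]
gripper_width: 0.315
gripper_force: 0.0
```

```bash
cat >> plan.py <<'E'
VI=np.array([.5758,.2012,.009])
x=e(TY);z=-k;VR=np.c_[x,np.cross(z,x),z]
E
python3 - <<'E'
from plan import *
go(VI+[0,0,.10],VR,None,"over vial")
E
```

```text
over vial shift mm [-79.  -56.  117.6] rot [0.01  0.302 0.028]
```

{"op": "servo_tool", "data": {
  "commands": [
    [[0.7, -16, -11, 24, 0, 0.06, 0.005], [0.7, -32, -22, 47, 0.004, 0.12, 0.01], [0.7, -47, -34, 71, 0.006, 0.18, 0.017], [0.7, -63, -45, 94, 0.008, 0.24, 0.022], [0.7, -79, -56, 117, 0.01, 0.302, 0.028]]
  ]
}}

```text
time_s: 10.65
tcp_pos: [0.5759, 0.2012, 0.1085]
ee_rot: [[0.061, -0.998, 0.0], [-0.998, -0.061, -0.0], [0.0, -0.0, -1.0]]
wrist_force: [0.1, -0.0, 0.0]
gripper_width: 0.304
gripper_force: 0.0
```

Run:
```python
from plan import *
s=r.sense();print(s["time_s"],s["tcp_pos"])
c=r.capture("wrist"); im=c["pixels"]; hsv=cv2.cvtColor(im,cv2.COLOR_RGB2HSV)
m=((hsv[:,:,0]<16)&(hsv[:,:,1]>150)&(hsv[:,:,2]>120)).astype(np.uint8)
n=cv2.connectedComponentsWithStats(m)
for st,q in zip(n[2][1:],n[3][1:]):
    if st[4]>40: print(st,q,onplane(c,*q,.010))
print("pred vial mid",proj(c,VI),"tip",proj(c,s["tcp_pos"]+.011*s["ee_rot"][:,2]))
cv2.imwrite("pics/w3.png",im[:,:,::-1])
```

```text
10.65 [0.57588379 0.20122475 0.10852573]
[272 232  14  10 118] [278.41525424 236.38983051] [0.57524196 0.22057691 0.01      ]
pred vial mid [279.12095621 215.05560051] tip [279.22839425 258.93133156]
```

View pics/w3.png

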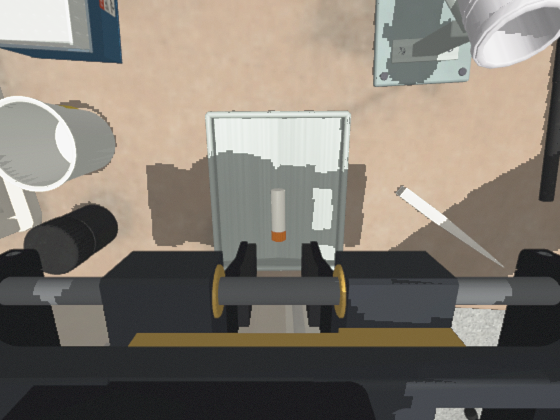

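The vial is at column 278, rows 188–241, midway between the fingers, exactly as predicted. Descending.

{"op": "servo_tool", "data": {
  "commands": [
    [[0.7, 0, 0, 25, 0, 0, 0], [0.7, 0, 0, 50, 0, 0, 0], [0.7, 0, 0, 70, 0, 0, 0], [0.7, 0, 0, 80, 0, 0, 0], [0.7, 0, 0, 86, 0, 0, 0]]
  ]
}}

```text
time_s: 11.2
tcp_pos: [0.5756, 0.2001, 0.0224]
ee_rot: [[0.061, -0.998, -0.001], [-0.998, -0.061, 0.001], [-0.002, 0.001, -1.0]]
wrist_force: [-0.4, 0.4, 0.0]
gripper_width: 0.298
gripper_force: 0.0
```

{"op": "servo_tool", "data": {
  "commands": [
    [[0.7, 0, 0, 1, 0, 0, 0], [0.7, 0, 0, 2, 0, 0, 0], [0.7, 0, 0, 3, 0, 0, 0], [0.7, 0, 0, 3, 0, 0, 0], [0.7, 0, 0, 3, 0, 0, 0]]
  ]
}}

```text
time_s: 11.7
tcp_pos: [0.5763, 0.2006, 0.0208]
ee_rot: [[0.061, -0.998, 0.001], [-0.998, -0.061, 0.003], [-0.003, -0.001, -1.0]]
wrist_force: [0.5, -0.0, 0.3]
gripper_width: 0.297
gripper_force: 0.0
```

{"op": "servo_tool", "data": {
  "commands": [
    [[0.95, 0, 0, 0, 0, 0, 0], [0.95, 0, 0, 0, 0, 0, 0], [0.95, 0, 0, 0, 0, 0, 0], [0.95, 0, 0, 0, 0, 0, 0], [0.95, 0, 0, 0, 0, 0, 0]]
  ]
}}

```text
time_s: 12.2
tcp_pos: [0.5762, 0.2005, 0.0204]
ee_rot: [[0.061, -0.998, 0.0], [-0.998, -0.061, 0.002], [-0.002, -0.0, -1.0]]
wrist_force: [0.4, -0.5, 0.1]
gripper_width: 0.123
gripper_force: 30.0
```

{"op": "servo_tool", "data": {
  "commands": [
    [[0.75, 0, 0, 0, 0, 0, 0], [0.75, 0, 0, 1, 0, 0, 0], [0.75, 0, 0, 2, 0, 0, 0], [0.75, 0, 0, 2.5, 0, 0, 0], [0.75, 0, 0, 2.5, 0, 0, 0]]
  ]
}}

```text
time_s: 12.7
tcp_pos: [0.576, 0.2004, 0.0176]
ee_rot: [[0.061, -0.998, -0.0], [-0.998, -0.061, 0.002], [-0.002, 0.0, -1.0]]
wrist_force: [0.6, 0.0, -0.3]
gripper_width: 0.248
gripper_force: 0.0
```

{"op": "servo_tool", "data": {
  "commands": [
    [[0.95, 0, 0, 0, 0, 0, 0], [0.95, 0, 0, 0, 0, 0, 0], [0.95, 0, 0, 0, 0, 0, 0], [0.95, 0, 0, 0, 0, 0, 0], [0.95, 0, 0, 0, 0, 0, 0]]
  ]
}}

```text
time_s: 13.2
tcp_pos: [0.5761, 0.2005, 0.0178]
ee_rot: [[0.061, -0.998, 0.0], [-0.998, -0.061, 0.002], [-0.002, -0.0, -1.0]]
wrist_force: [-0.1, 0.2, 0.4]
gripper_width: 0.123
gripper_force: 30.0
```

{"op": "servo_tool", "data": {
  "commands": [
    [[0.95, 0, 0, -8, 0, 0, 0], [0.95, 0, 0, -30, 0, 0, 0], [0.95, 0, 0, -60, 0, 0, 0], [0.95, 0, 0, -95, 0, 0, 0], [0.95, 0, 0, -130, 0, 0, 0]]
  ]
}}

```text
time_s: 13.7
tcp_pos: [0.5759, 0.2, 0.1496]
ee_rot: [[0.061, -0.998, 0.0], [-0.998, -0.061, 0.002], [-0.002, -0.0, -1.0]]
wrist_force: [1.1, -0.3, -0.4]
gripper_width: 0.123
gripper_force: 30.0
```

Run:
```python
from plan import *
s=r.sense();print(s["time_s"],s["tcp_pos"],s["gripper_width"],s["joints"].round(0))
c=r.capture("wrist"); im=c["pixels"]; hsv=cv2.cvtColor(im,cv2.COLOR_RGB2HSV)
cv2.imwrite("pics/w4.png",cv2.resize(im[180:330,200:360,::-1],None,fx=4,fy=4))
x=e(MY);z=-k;MR=np.c_[x,np.cross(z,x),z]
go(MX+[0,0,.13],MR,s,"over mixer")
```

```text
13.7 [0.57589489 0.20001506 0.14959277] 0.12263739881640368 [ 34.  24.  -8.  -0. -57. -31.]
over mixer shift mm [339.5 117.9  18.8] rot [-1.000e-03  2.000e-03 -1.176e+00]
```

View pics/w4.png

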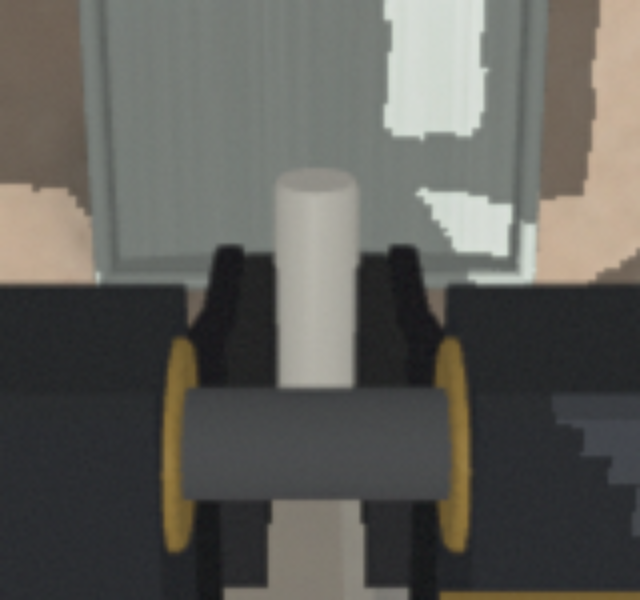

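The vial is held firmly between the pads, its bottom end at crop (317,180), straight along the tool. Moving to the mixer.

{"op": "servo_tool", "data": {
  "commands": [
    [[0.95, 34, 12, 0, 0, 0, -0.118], [0.95, 68, 24, 0, 0, 0, -0.235], [0.95, 102, 36, 0, 0, 0, -0.353], [0.95, 136, 48, 0, 0, 0, -0.47], [0.95, 170, 60, 0, 0, 0, -0.588]]
  ]
}}

```text
time_s: 14.25
tcp_pos: [0.5261, 0.0256, 0.148]
ee_rot: [[0.609, -0.793, 0.001], [-0.793, -0.609, 0.003], [-0.001, -0.002, -1.0]]
wrist_force: [-0.0, -0.4, -0.4]
gripper_width: 0.121
gripper_force: 30.0
```

```bash
cat >> plan.py <<'E'
x=e(MY);MR=np.c_[x,np.cross(z,x),z]
E
python3 -c "
from plan import *
go(MX+[0,0,.13],MR,None,'over mixer')"
```

```text
over mixer shift mm [107.5 141.8  17.5] rot [-0.003  0.001 -0.583]
```

{"op": "servo_tool", "data": {
  "commands": [
    [[0.95, 21, 28, 3, 0, 0, -0.117], [0.95, 43, 57, 7, 0, 0, -0.233], [0.95, 65, 85, 10, 0, 0, -0.35], [0.95, 86, 113, 14, 0, 0, -0.467], [0.95, 107.5, 142, 17, 0, 0, -0.583]]
  ]
}}

```text
time_s: 14.75
tcp_pos: [0.478, -0.1459, 0.1304]
ee_rot: [[0.945, -0.327, 0.001], [-0.327, -0.945, 0.002], [0.0, -0.002, -1.0]]
wrist_force: [0.9, -0.3, -0.8]
gripper_width: 0.121
gripper_force: 30.0
```

{"op": "servo_tool", "data": {
  "commands": [
    [[0.95, 0, 0, 8, 0, 0, 0], [0.95, 0, 0, 20, 0, 0, 0], [0.95, 0, 0, 32, 0, 0, 0], [0.95, 0, 0, 42, 0, 0, 0], [0.95, 0, 0, 50, 0, 0, 0]]
  ]
}}

```text
time_s: 15.25
tcp_pos: [0.4785, -0.1442, 0.0795]
ee_rot: [[0.943, -0.332, -0.0], [-0.332, -0.943, 0.002], [-0.001, -0.002, -1.0]]
wrist_force: [0.2, -0.3, -0.7]
gripper_width: 0.13
gripper_force: 30.0
```

```bash
python3 -c "
from plan import *
s=r.sense();print(s['tcp_pos'],s['wrist_force']);go(MX+[0,0,.0725],MR,None,'release')"
```

```text
[ 0.47851981 -0.14415388  0.07947415] [ 0.16960768 -0.29722047 -0.71835006]
release shift mm [1.1 1.6 7. ] rot [-0.002  0.001 -0.005]
```

{"op": "servo_tool", "data": {
  "commands": [
    [[0.95, 1, 1, 2, 0, 0, -0.005], [0.95, 1, 1.5, 4, 0, 0, -0.005], [0.95, 1, 1.5, 5.5, 0, 0, -0.005], [0.95, 1, 1.5, 6.5, 0, 0, -0.005], [0.95, 1, 1.5, 6.5, 0, 0, -0.005]]
  ]
}}

```text
time_s: 15.75
tcp_pos: [0.479, -0.1462, 0.0736]
ee_rot: [[0.945, -0.328, 0.0], [-0.328, -0.945, 0.002], [-0.0, -0.002, -1.0]]
wrist_force: [-0.2, -0.9, -0.5]
gripper_width: 0.132
gripper_force: 30.0
```

{"op": "servo_tool", "data": {
  "commands": [
    [[0.95, 0, 0, 0.5, 0, 0, 0], [0.95, 0, 0, 1, 0, 0, 0], [0.95, 0, 0, 1.5, 0, 0, 0], [0.95, 0, 0, 2, 0, 0, 0], [0.95, 0, 0, 2, 0, 0, 0]]
  ]
}}

```text
time_s: 16.25
tcp_pos: [0.4789, -0.1462, 0.0715]
ee_rot: [[0.945, -0.327, 0.0], [-0.327, -0.945, 0.002], [-0.001, -0.002, -1.0]]
wrist_force: [-0.4, -0.3, -0.3]
gripper_width: 0.125
gripper_force: 30.0
```

{"op": "servo_tool", "data": {
  "commands": [
    [[0.85, 0, 0, 0, 0, 0, 0], [0.8, 0, 0, 0, 0, 0, 0], [0.72, 0, 0, 0, 0, 0, 0], [0.7, 0, 0, 0, 0, 0, 0], [0.7, 0, 0, 0, 0, 0, 0]]
  ]
}}

```text
time_s: 16.75
tcp_pos: [0.4789, -0.1462, 0.0715]
ee_rot: [[0.945, -0.328, 0.0], [-0.328, -0.945, 0.002], [-0.001, -0.002, -1.0]]
wrist_force: [-0.1, 0.0, -0.5]
gripper_width: 0.287
gripper_force: 0.0
```

{"op": "servo_tool", "data": {
  "commands": [
    [[0.7, 0, 0, -5, 0, 0, 0], [0.7, 0, 0, -20, 0, 0, 0], [0.7, 0, 0, -45, 0, 0, 0], [0.7, 0, 0, -80, 0, 0, 0], [0.7, 0, 0, -120, 0, 0, 0]]
  ]
}}

```text
time_s: 17.25
tcp_pos: [0.4781, -0.1465, 0.1923]
ee_rot: [[0.945, -0.328, -0.002], [-0.328, -0.945, 0.002], [-0.003, -0.002, -1.0]]
wrist_force: [1.1, 0.6, 0.3]
gripper_width: 0.302
gripper_force: 0.0
```

{"op": "servo_tool", "data": {
  "commands": [
    [[0.7, -40, 0, -10, 0, 0, 0], [0.7, -70, 0, -20, 0, 0, 0], [0.7, -90, 0, -30, 0, 0, 0], [0.7, -100, 0, -30, 0, 0, 0], [0.7, -100, 0, -30, 0, 0, 0]]
  ]
}}

```text
time_s: 17.75
tcp_pos: [0.3837, -0.1136, 0.2219]
ee_rot: [[0.945, -0.327, 0.001], [-0.327, -0.945, 0.003], [0.0, -0.003, -1.0]]
wrist_force: [-0.4, 0.2, -0.4]
gripper_width: 0.301
gripper_force: 0.0
```

Run:
```python
from plan import *
s=r.sense();print(s["time_s"],s["tcp_pos"],s["wrist_force"])
for n in("wrist","side","top"):
    c=r.capture(n); im=c["pixels"]; hsv=cv2.cvtColor(im,cv2.COLOR_RGB2HSV); u,v=proj(c,MX+[0,0,.062]).round().astype(int); print(n,"mixer px",u,v)
    near=np.zeros(im.shape[:2],np.uint8); ctr=[proj(c,MX+Ro.from_euler("z",MY).apply([a,b,.06])) for a,b in((-.05,-.03),(.05,-.03),(.05,.03),(-.05,.03))]
    cv2.fillPoly(near,[np.int32(ctr)],1)
    for nm,m in(("cap",(hsv[:,:,0]<18)&(hsv[:,:,1]>130)&(hsv[:,:,2]>80)),("vial",hsv[:,:,2]>110)):
        k2=(m&(near>0)).astype(np.uint8); q=cv2.connectedComponentsWithStats(k2)
        for st,cc in zip(q[2][1:],q[3][1:]):
            if st[4]>6:
                X=onplane(c,*cc,.064); print(" ",nm,st[:],cc.round(1),"in mixer",Ro.from_euler("z",-MY).apply(X-MX).round(4))
                pts=np.argwhere(q[1]>0)[:,::-1];
```

```text
17.75 [ 0.38367262 -0.11358428  0.22194989] [-0.36424622  0.2338363  -0.38576663]
wrist mixer px 278 97
  cap [271 113  14  10 126] [277.9 117.5] in mixer [-0.0186  0.0002  0.064 ]
  vial [254  40   5 110 244] [256.4  88.4] in mixer [0.008  0.0208 0.064 ]
  vial [272  40  13 110 794] [277.9  95.3] in mixer [0.0019 0.0002 0.064 ]
  vial [298  40   4 110 230] [299.2  93.3] in mixer [ 0.0036 -0.0203  0.064 ]
side mixer px 381 209
  cap [385 210   6   6  30] [387.4 212.5] in mixer [-0.0211  0.0033  0.064 ]
  vial [354 195  20  10  35] [362.9 199.7] in mixer [0.0469 0.0077 0.064 ]
  vial [372 203  19  13  99] [380.7 208.5] in mixer [-0.0016  0.0028  0.064 ]
top mixer px 356 287
  cap [350 293   6   5  21] [352.4 295.4] in mixer [-0.0191  0.0017  0.064 ]
  vial [352 277  10  17  87] [356.3 284.8] in mixer [0.0051 0.0015 0.064 ]
```

The three views agree that the vial lies in the middle groove. I'll compare the canister now with its initial image and then hand in.

Run:
```python
from plan import *
for n,(x0,x1,y0,y1) in(("top",(235,312,262,305)),("side",(310,375,230,300))):
    a=cv2.imread(f"pics/{n}0.png")[y0:y1,x0:x1].astype(int); b=r.capture(n)["pixels"][y0:y1,x0:x1,::-1].astype(int)
    d=abs(a-b).max(2); print(n,d.mean(),(d>40).sum(),d.size, cv2.phaseCorrelate(np.float32(a.mean(2)),np.float32(b.mean(2))))
```

```text
top 16.356387798248264 696 3311 ((-0.03977026065712863, 0.3892968814877804), 0.7805337357521057)
side 24.57098901098901 1162 4550 ((-0.02432570129081313, -0.3102498932137365), 0.7848376589424816)
```

Run:
```python
from plan import *
b=r.capture("side")["pixels"][:,:,::-1]; a=cv2.imread("pics/side0.png")
for x0,x1,y0,y1 in((322,362,232,262),(325,350,234,256)):
    T=a[y0:y1,x0:x1]; S=b[y0-20:y1+20,x0-20:x1+20]
    q=cv2.minMaxLoc(cv2.matchTemplate(cv2.Canny(S,60,150),cv2.Canny(T,60,150),cv2.TM_CCOEFF_NORMED)); print(q[1],np.array(q[3])-20)
b=r.capture("top")["pixels"][:,:,::-1]; a=cv2.imread("pics/top0.png")
T=a[272:304,240:270];S=b[260:316,228:282]
q=cv2.minMaxLoc(cv2.matchTemplate(S,T,cv2.TM_CCOEFF_NORMED)); print(q[1],np.array(q[3])-12)
```

```text
0.802920401096344 [0 0]
0.8709877729415894 [0 0]
0.8466001749038696 [0 0]
```

The mouth end matches its original position to within a pixel in both views, so I'm handing in.

```bash
python3 -c "
from station import r
print(r.finish_job())"
```

```text
the job is handed in; nothing more can be done
None
```

I handed the job in at about 18 s of the 64 s allowed, but it returned no verdict. In the last pictures the vial lies lengthwise in the mixer's middle groove and the canister is back in its rest at its original place to within a pixel; I saw no sign of a bystander being touched, but did not re-measure their positions.

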